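Put the piled lids back on their canisters

ROBOT

A 6-joint arm with a two-finger parallel gripper is mounted at the origin on a cart in front of the work surface, level with it; the furniture and walls round the work are solid. World frame = base frame: x ahead of the robot, y to its left, z up, the work surface at z = 0. Lengths are in m, angles in degrees, forces in N, time in s.
With the tool pointing down it reaches from about 0.4 to 0.825 m from the base axis. Payload 7 kg.
Tool frame: the origin (TCP) lies on the centre line of the jaws, within the pads' length; the fingertips stand 14 mm ahead of it and the grasp point (between the pads) lies 5 mm behind it; z points along the fingers, y is the line along which they close (so a half turn about z gives the same grasp; the last joint's range is limited). The gripper opens to 88 mm and grips with 3 to 60 N. Pads are 19 mm wide; open, the fingers measure 130 mm over their backs; the gripper's body (78 mm by 193 mm) begins 47 mm behind the grasp point.
Start: joints at [80.392, 20.546, 0.682, 0, -70.136, -16.507], TCP at [0.297, 0.606, 0.241] pointing down, gripper open.
Joint ranges: [-176.03, 176.03], [-82.01, 121.73], [-58.28, 71.71], [-173.87, 95.51], [-174.79, -0.11], [-173.66, 173.66]. Speed limits (degrees/s): [136.94, 136.94, 172.46, 180, 180, 180].

INTERFACE

Orientations are given as [roll, pitch, yaw] about the fixed x, y, z axes, in that order (R = Rz(yaw) Ry(pitch) Rx(roll)).
In Python, from plant import r gives the robot as it stands.
- The arm moves only by the tool send_rows, never from a script. Its argument "steps" is a list of rows, each an object with "dp": the shift along the tool's x, y, z in mm, a list of three; "roll": the turn about the tool's z in rad; "jaw": the opening in per cent of the stroke, from 0 (shut) to 100 (fully open). In form: [{"dp": [tx, ty, tz], "roll": roll, "jaw": jaw}, ...]. A call has 1 to 5 rows; each row is the pose to reach, as a shift and turn from the pose commanded when the call began, along the tool's axes at that moment; what a row does not reach only later rows make up. A row lasts 1/8 s, in which the tool goes at most 62.5 mm and 10.7 degrees, less where a joint would pass 70% of its speed; a pose out of reach is approached as far as the arm can. A call with a gripper value outside its range is refused whole. The fingers move at their own pace and stop on an object; "newtons" is the grip in N (left out, the last holds). Time passes only in rows, so rows that repeat a pose let the fingers close. It gives the time, the measured TCP pose, the force, the opening and the grip force at its end, in the units of the state.
- r.get_state(): the state, without advancing time (a new reading comes with each control period).
- r.capture(name): name is "scene" or "side" or "wrist"; returns a dict with "image" (384x512x3 uint8, blue, green, red), "K" (3x3 intrinsics, pixels), "dist" ([k1, k2, p1, p2, k3] as OpenCV has them; the pictures are not rectified), "rvec" (rotation vector, rad) and "tvec" (3), from world to camera coordinates, as OpenCV has them. Camera axes: x right, y down, z forward; pixel columns grow to the right and rows downward; lengths in m; the calibration is good to about 2 mm. A picture is of the moment at which its call begins. There is no depth.
- r.close_job(): hands the job in; it is judged then, once.
The state is a dict: "time_s": time; "joints": joint angles; "qd": joint speeds; "joint_torque": joint torques, N m; "tcp_pos": TCP position; "eef_rot": TCP orientation; "contact_force": force on the tool from outside, world axes, zero at the start; "moment": the same for the moment, N m; "gripper_width": finger opening in m; "gripper_force": force on a finger pad.
Only numpy, scipy, OpenCV 4.12 (cv2) and the standard library are available. Lean on these libraries where they do the work, as an engineer would, in place of code of your own. Each camera call takes 0.05 s, during which the arm holds its last target. There are 200 camera calls.

TASK

The canisters are washed and dry and their wooden lids are piled up. Take the pile apart and put each lid on the canister it fits, fully home with its rim lying flat on the canister's rim; put the lids down gently, do not drop them. Leave the canisters, the glass and the mug standing where they are.

Things in the scene. Friction and masses are not known exactly. Their poses are not given: they have to be found in the camera images.
- lid_small: smallest of 4 light-wood lids, piled smallest on top, each 25 mm above the next. Disc 56 mm across, 7 mm thick; round knob on top, 18 mm across, 16 mm tall; below, hollow collar 18 mm deep, 38 mm across, tapering to 31 at its lower edge; it stands round the knob beneath, loosely. Origin on the axis at the collar's lower edge, z up: disc z 18-25 mm, knob 25-41. About 40 g
- lid_medium: second smallest of 4 light-wood lids, piled smallest on top, each 25 mm above the next. Disc 72 mm across, 7 mm thick; round knob on top, 18 mm across, 16 mm tall; below, hollow collar 18 mm deep, 54 mm across, tapering to 47 at its lower edge; it stands round the knob beneath, loosely. Origin on the axis at the collar's lower edge, z up: disc z 18-25 mm, knob 25-41. About 56 g
- lid_large: second largest of 4 light-wood lids, piled smallest on top, each 25 mm above the next. Disc 88 mm across, 7 mm thick; round knob on top, 18 mm across, 16 mm tall; below, hollow collar 18 mm deep, 70 mm across, tapering to 63 at its lower edge; it stands round the knob beneath, loosely. Origin on the axis at the collar's lower edge, z up: disc z 18-25 mm, knob 25-41. About 72 g
- lid_extra_large: largest of 4 light-wood lids, piled smallest on top, each 25 mm above the next. Disc 104 mm across, 7 mm thick; round knob on top, 18 mm across, 16 mm tall; below, hollow collar 18 mm deep, 86 mm across, tapering to 79 at its lower edge; it stands round the knob beneath, loosely. Origin on the axis at the collar's lower edge, z up: disc z 18-25 mm, knob 25-41. About 88 g
- canister_small: smallest of 4 open, empty, white ceramic canisters standing loose and upright; 54 mm across outside, 80 mm tall, mouth 44 mm, wall 5 mm. Origin: centre of the underside, z up. The smallest lid belongs on it; home, its disc lies on the rim and its origin is 62 mm above this origin
- canister_medium: second smallest of 4 open, empty, white ceramic canisters standing loose and upright; 70 mm across outside, 95 mm tall, mouth 60 mm, wall 5 mm. Origin: centre of the underside, z up. The second smallest lid belongs on it; home, its disc lies on the rim and its origin is 77 mm above this origin
- canister_large: second largest of 4 open, empty, white ceramic canisters standing loose and upright; 86 mm across outside, 110 mm tall, mouth 76 mm, wall 5 mm. Origin: centre of the underside, z up. The second largest lid belongs on it; home, its disc lies on the rim and its origin is 92 mm above this origin
- canister_extra_large: largest of 4 open, empty, white ceramic canisters standing loose and upright; 102 mm across outside, 125 mm tall, mouth 92 mm, wall 5 mm. Origin: centre of the underside, z up. The largest lid belongs on it; home, its disc lies on the rim and its origin is 107 mm above this origin
- glass: empty clear drinking glass, 81 mm across, 91 mm tall, standing loose behind the work; origin centre of its underside. Not to be moved.
- mug: dark grey and white mug, 97 mm tall, 82 mm across, 114 mm with its handle, standing loose behind the work; origin under the middle of body and handle together. Not to be moved.
Mind the look-alikes: they are no part of the job. Leave any turquoise look-alike of the lid_large alone.

How it is judged:
By the outcome, as a careful person would: the job done as asked, in the order asked, and still so for the second after the job is handed in, with the robot touching nothing.
It also fails if it takes over 128 s, if anything falls off the work surface, if the arm or the gripper's body presses on something with over 40 N, if the wrist force passes 120 N, or if a joint passes its speed limit or range.

## Working session

There is one attempt and no reset: what is moved stays moved. The work goes in short steps, Python scripts to look and compute and a tool call to move; the robot and the scene stay as the last step left them, time stands still between calls to the robot, and variables do not carry over. Pictures are saved under pics/ and viewed, at most 14 in all, crops included, and the job is handed in when it is done.

Besides the shell and the picture viewer there is one more tool, called after "Request:" as name(argument=value, ...), one argument or row to a line, values as JSON. send_rows: Moves the arm, as the interface text tells. Its arguments: {"type":"object","properties":{"steps":{"type":"array","items":{"type":"object","properties":{"dp":{"type":"array","items":{"type":"number"}},"roll":{"type":"number"},"jaw":{"type":"number"}}}},"newtons":{"type":"number"}},"required":["steps"]}

```bash
mkdir -p pics; ls; python3 - <<'E'
from plant import r
import cv2,numpy as np
s=r.get_state();print(s['tcp_pos'],s['eef_rot'],s['gripper_width'],s['time_s'],s['contact_force'])
for n in('scene','side'):
    c=r.capture(n);cv2.imwrite(f'pics/{n}0.png',cv2.resize(c['image'],(800,600),interpolation=cv2.INTER_CUBIC))
    np.savez(f'{n}.npz',**{k:np.array(v) for k,v in c.items()})
    R=cv2.Rodrigues(np.array(c['rvec'],float))[0];print(n,-R.T@np.array(c['tvec']).ravel(),c['K'],c['dist'])
E
```

```text
pics
[0.29693384 0.60566655 0.23961405] [ 1.79905015e+02 -9.33989844e-03 -2.61211916e+01] 0.08761072731805875 0.0 [-0.69715204  0.42648859  0.38506545]
scene [-0.32567275 -0.52372512  1.05229459] [[385.07811648   0.         257.38592582]
 [  0.         385.07811648 190.48559674]
 [  0.           0.           1.        ]] [-0.06372213  0.          0.          0.          0.        ]
side [-0.43387146 -0.11074349  1.14623936] [[440.2282828    0.         250.27445301]
 [  0.         440.2282828  192.06245915]
 [  0.           0.           1.        ]] [-0.02309916  0.          0.          0.          0.        ]
```

View pics/scene0.png

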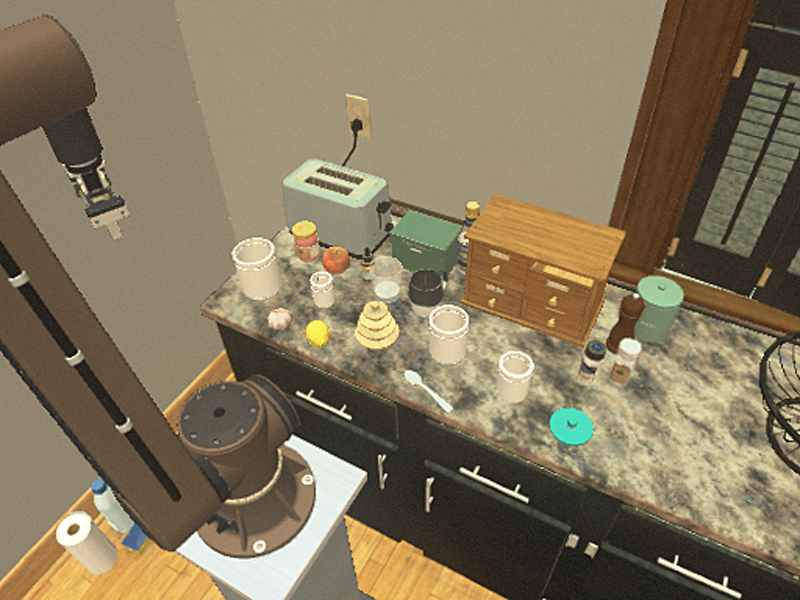

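View pics/side0.png

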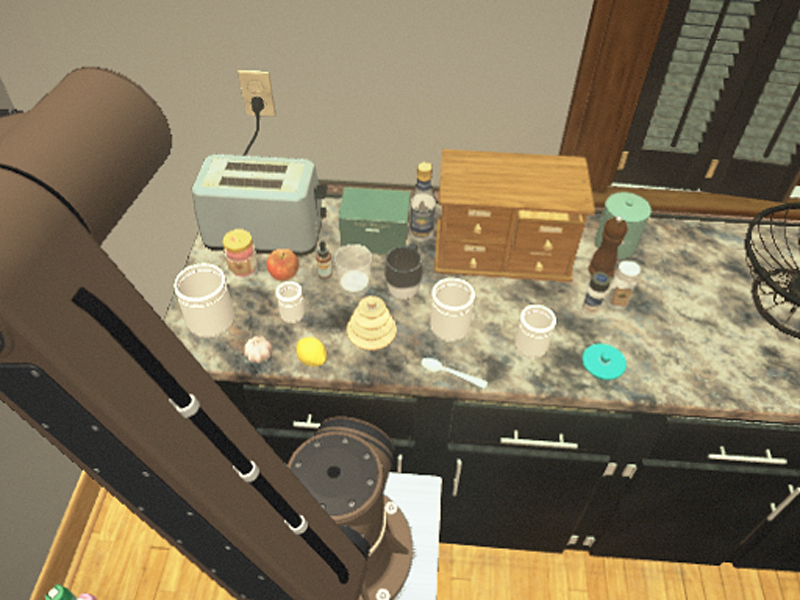

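The scene view (800 px wide) shows the pile at about (376,318). The canisters are XL (255,250), small (321,282), large (449,322) and medium (516,367). The side view shows the same set, with the pile at (372,318). I'll enlarge both to measure.

```bash
python3 - <<'E'
import cv2,numpy as np
for n,(x,y,w,h) in dict(scene=(145,145,200,120),side=(110,155,250,90)).items():
    im=np.load(f'{n}.npz')['image'][y:y+h,x:x+w]; k=4 if n=='scene' else 3.2
    cv2.imwrite(f'pics/{n}c.png',cv2.resize(im,None,fx=k,fy=k,interpolation=cv2.INTER_CUBIC))
E
```

```text
(no output)
```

View pics/scenec.png

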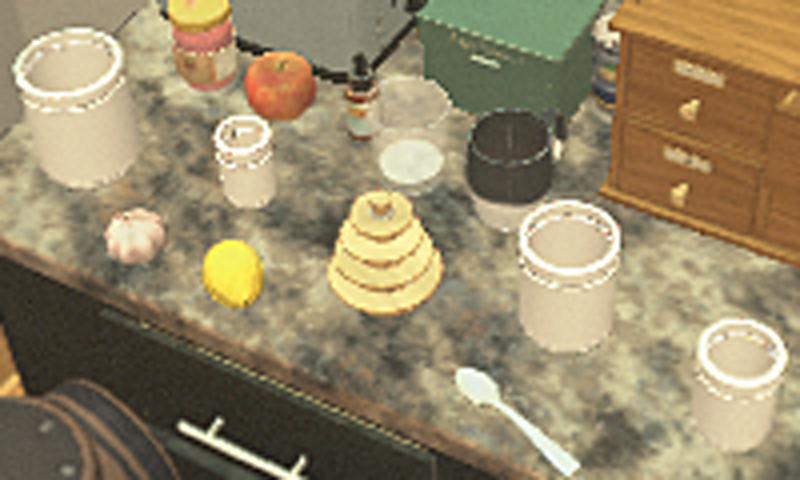

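View pics/sidec.png

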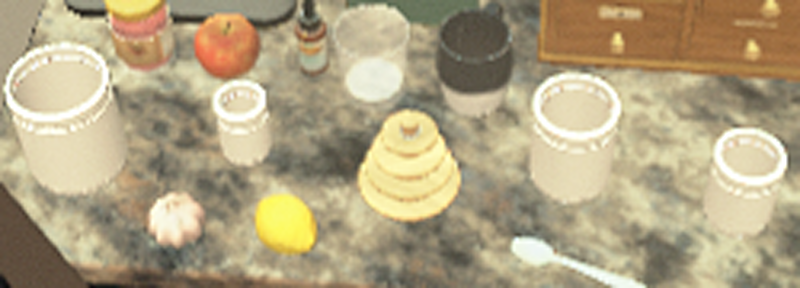

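Both crops show all four rims and the pile's discs and knob clearly. I'll fit circles to the rim bounding boxes read off the crops.

```bash
cat > h.py <<'E'
import cv2,numpy as np
from scipy.optimize import least_squares
def proj(c,P): return cv2.projectPoints(np.float64(P).reshape(-1,3),c['rvec'].astype(float),c['tvec'].astype(float),c['K'].astype(float),c['dist'].astype(float))[0].reshape(-1,2)
t=np.linspace(0,2*np.pi,181)
def bbox(c,x,y,h,R):
    p=proj(c,np.c_[x+R*np.cos(t),y+R*np.sin(t),h+0*t]); return np.r_[p.min(0),p.max(0)][[0,2,1,3]]
def fit(c,h,R,box):
    b=np.array([np.nan if v is None else v for v in box],float); m=~np.isnan(b)
    s=least_squares(lambda q:(bbox(c,*q,h,R)-b)[m],[.6,0]); return s.x,s.fun
E
python3 - <<'E'
from h import *
D=dict(scene=((145,145),4,dict(XL=(16,124,28,107),S=(216,271,116,160),L=(519,620,200,280),M=(697,786,320,388),pile=(328,442,None,312),knob=(381,203))),
 side=((110,155),3.2,dict(XL=(7,110,43,118),S=(214,267,81,123),L=(532,619,74,137),M=(713,787,129,183),pile=(358,461,None,219),knob=(410,124))))
G=dict(XL=(.125,.051),S=(.08,.027),L=(.11,.043),M=(.095,.035),pile=(.02,.052),knob=(.116,0))
for n,((x0,y0),k,d) in D.items():
    c=np.load(n+'.npz')
    for o,b in d.items():
        if o=='knob': b=(b[0],None,b[1],None)
        off=(x0,x0,y0,y0)
        b=[None if v is None else (v+.5)/k-.5+f for v,f in zip(b,off)]
        x,e=fit(c,*G[o],b);print(n,o,x.round(4),e.round(2),'r',np.hypot(*x).round(3))
E
```

```text
scene XL [0.4633 0.3405] [-0.09  0.1   1.17 -1.07] r 0.575
scene S [0.4958 0.1709] [-0.36  0.36  0.59 -0.58] r 0.524
scene L [ 0.4938 -0.1658] [-0.18  0.18  0.73 -0.68] r 0.521
scene M [ 0.4578 -0.3354] [ 0.06 -0.06 -0.06  0.06] r 0.568
scene pile [4.614e-01 4.000e-04] [-0.08  0.08 -0.01] r 0.461
scene knob [ 0.4519 -0.0067] [0. 0.] r 0.452
side XL [0.4659 0.3446] [-0.35  0.36 -0.26  0.22] r 0.58
side S [0.4921 0.1732] [-0.09  0.09  0.34 -0.32] r 0.522
side L [ 0.4917 -0.1631] [-0.09  0.09 -0.41  0.38] r 0.518
side M [ 0.4545 -0.3342] [ 0.2  -0.2  -0.29  0.28] r 0.564
side pile [ 0.4566 -0.0014] [ 0.17 -0.17  0.01] r 0.457
side knob [ 0.4472 -0.0043] [ 0. -0.] r 0.447
```

Request:
send_rows(
  steps=[
    {"dp": [42, 38, -8], "roll": -0.15, "jaw": 100},
    {"dp": [84, 76, -16], "roll": -0.3, "jaw": 100},
    {"dp": [126, 115, -24], "roll": -0.456, "jaw": 80},
    {"dp": [168, 153, -32], "roll": -0.456, "jaw": 60},
    {"dp": [209, 192, -40], "roll": -0.456, "jaw": 45},
  ],
)

```text
time_s: 0.72
tcp_pos: [0.4005, 0.3398, 0.2806]
eef_rot: [180.0, 0.0, 0.0]
contact_force: [0.4, -0.2, 0.7]
gripper_width: 0.0631
gripper_force: 0.0
```

```bash
cat >> h.py <<'E'
def cap(tag):
    from plant import r
    s=r.get_state();print(s['tcp_pos'].round(4) if hasattr(s['tcp_pos'],'round') else s['tcp_pos'],np.round(s['eef_rot'],2),'w',s['gripper_width'])
    c={k:np.array(v) for k,v in r.capture('wrist').items()};np.savez(tag+'.npz',**c)
    R=cv2.Rodrigues(c['rvec'].astype(float))[0];print('cam',-R.T@c['tvec'].ravel(),'axis',R[2],c['K'][0,0])
    cv2.imwrite(f'pics/{tag}.png',cv2.resize(c['image'],(800,600),interpolation=cv2.INTER_CUBIC));return c
E
python3 -c "
from h import *;cap('w0')"
```

```text
[0.4005 0.3398 0.2806] [1.7999e+02 1.0000e-02 3.0000e-02] w 0.06306953266555371
cam [0.48097593 0.34056077 0.42552331] axis [-2.95823279e-01 -8.88889433e-04 -9.55242272e-01] 284.777044686439
```

View pics/w0.png

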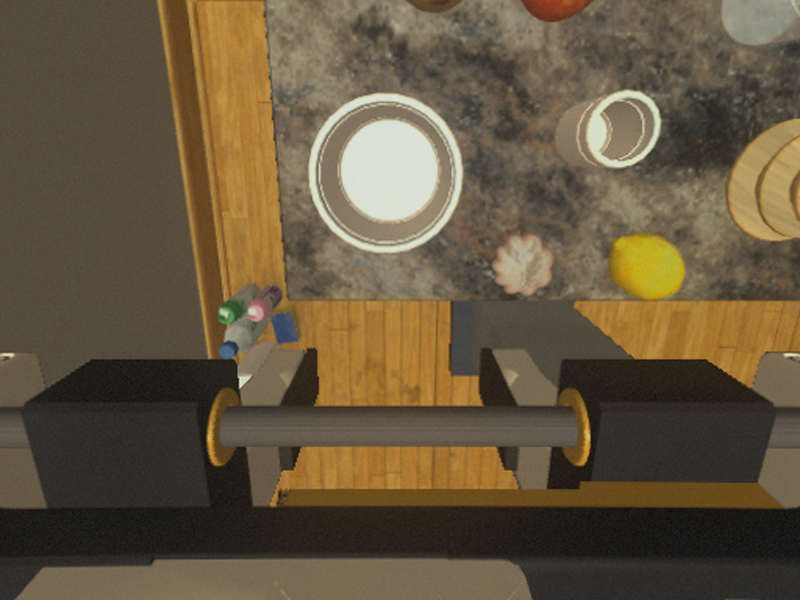

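The wrist view shows the XL rim box at x 309–463, y 93–252, and the small rim at x 583–661, y 90–168. The pile is at the right edge. Next I'll move over to the pile.

Request:
send_rows(
  steps=[
    {"dp": [5, 60, 0], "roll": 0, "jaw": 45},
    {"dp": [10, 120, 0], "roll": 0, "jaw": 45},
    {"dp": [15, 180, 0], "roll": 0, "jaw": 45},
    {"dp": [20, 240, 0], "roll": 0, "jaw": 45},
    {"dp": [20, 300, 0], "roll": 0, "jaw": 45},
  ],
)

```text
time_s: 1.4
tcp_pos: [0.42, 0.0399, 0.2806]
eef_rot: [-180.0, -0.0, 0.0]
contact_force: [1.6, 0.3, -0.4]
gripper_width: 0.0395
gripper_force: 0.0
```

```bash
python3 -c "
from h import *
c=np.load('w0.npz')
for n,h,R,b in (('XL',.125,.051,(309,463,93,252)),('S',.08,.027,(583,661,90,168))): print(n,fit(c,h,R,[(v+.5)*.64-.5 for v in b]))
cap('w1')"
```

```text
XL (array([0.46792427, 0.34832618]), array([-0.79460403,  0.79791229, -0.88671434,  1.19350428]))
S (array([0.49868677, 0.17810389]), array([ 0.68378238, -0.67464255, -0.50358572,  0.52405715]))
[0.42   0.0399 0.2806] [-1.7999e+02 -1.0000e-02  4.0000e-02] w 0.03947181121291523
cam [0.50037829 0.04061836 0.42551442] axis [-2.95426962e-01 -5.45766877e-04 -9.55365172e-01] 284.777044686439
```

View pics/w1.png

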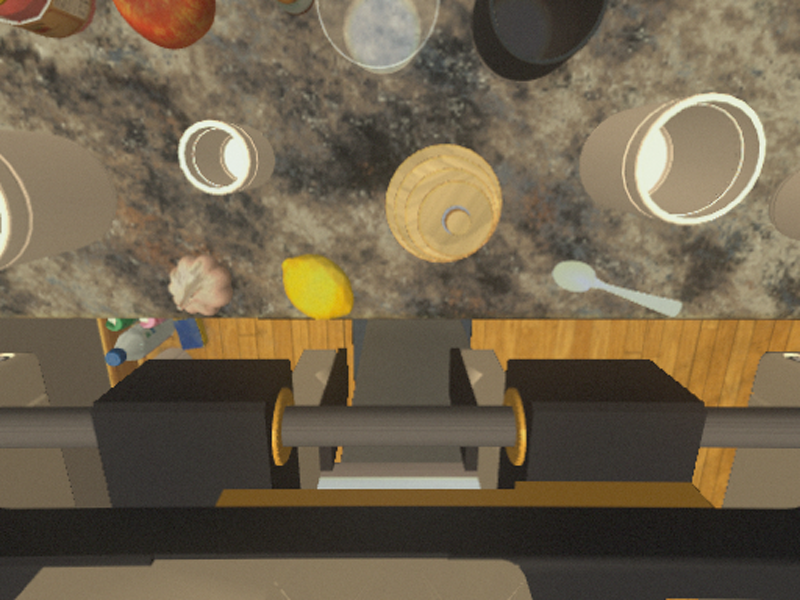

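The pile's knob top is at about (457,220), and its lowest disc spans x 386–502, y 143–263. The small rim spans x 179–255, y 119–194, and the large rim x 637–766, y 92–222.

```bash
python3 -c "
from h import *
c=np.load('w1.npz')
for n,h,R,b in (('S',.08,.027,(179,255,119,194)),('L',.11,.043,(637,766,92,222)),('lidXL',.025,.052,(386,502,143,263)),('knob',.116,.009,(444,470,207,233))): print(n,fit(c,h,R,[(v+.5)*.64-.5 for v in b]))
"
```

```text
S (array([0.4992547 , 0.17442503]), array([ 0.62810089, -0.63473423, -0.53182596,  0.55665733]))
L (array([ 0.49734279, -0.16315869]), array([-1.09158288,  1.04554878, -1.13341011,  1.45613595]))
lidXL (array([4.58941328e-01, 4.13941312e-05]), array([-0.47922292,  0.47695831,  0.21499916, -0.21189307]))
knob (array([ 4.58325616e-01, -1.18791109e-04]), array([-0.01430065,  0.01427115, -0.04842394,  0.05042694]))
```

Request:
send_rows(
  steps=[
    {"dp": [13, 13, 40], "roll": 0, "jaw": 45},
    {"dp": [26, 27, 80], "roll": 0, "jaw": 45},
    {"dp": [38, 40, 120], "roll": 0, "jaw": 45},
    {"dp": [38, 40, 120], "roll": 0, "jaw": 45},
  ],
)

```text
time_s: 1.95
tcp_pos: [0.4566, 0.0004, 0.1577]
eef_rot: [179.9, 0.4, -0.1]
contact_force: [-0.6, 0.4, 0.8]
gripper_width: 0.0393
gripper_force: 0.0
```

```bash
python3 -c "
from h import *
cap('w2')"
```

```text
[4.566e-01 4.000e-04 1.577e-01] [ 1.7987e+02  3.6000e-01 -1.1000e-01] w 0.039317762441373645
cam [0.53793587 0.00127326 0.30213745] axis [-0.30163503 -0.00216166 -0.95342102] 284.777044686439
```

View pics/w2.png

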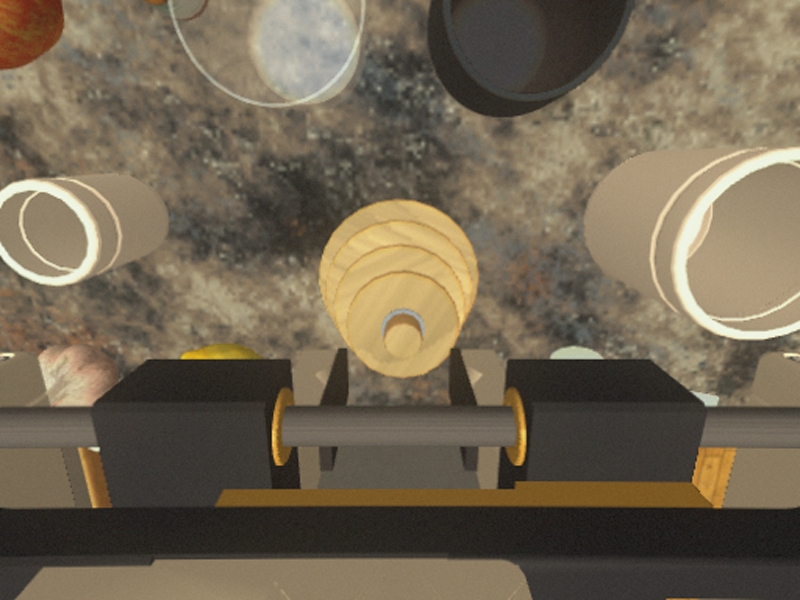

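The knob top spans about x 384–421, y 318–356, and is centred between the fingers.

```bash
python3 -c "
from h import *
c=np.load('w2.npz')
for n,h,R,b in (('knob',.116,.009,(384,421,317,356)),('lidS',.1,.028,(347,461,271,378)),('lidXL',.025,.052,(319,479,199,None)),('S',.08,.027,(None,101,178,286))): print(n,fit(c,h,R,[None if v is None else (v+.5)*.64-.5 for v in b]))
"
```

```text
knob (array([ 0.45884682, -0.00099038]), array([-0.89233015,  0.89251643,  0.69637457, -0.7079432 ]))
lidS (array([ 0.45739683, -0.00191537]), array([-0.30074062,  0.30108685, -0.03433425,  0.06704562]))
lidXL (array([4.59261133e-01, 1.75559168e-04]), array([-0.3230853 ,  0.32365419,  0.03301587]))
S (array([0.49943791, 0.17624389]), array([ 0.00106454, -0.14668784,  0.17058082]))
```

Request:
send_rows(
  steps=[
    {"dp": [1, 0, 14], "roll": 0, "jaw": 45},
    {"dp": [1, 0, 28], "roll": 0, "jaw": 45},
    {"dp": [1, 0, 42], "roll": 0, "jaw": 45},
    {"dp": [1, 0, 44], "roll": 0, "jaw": 45},
  ],
)

```text
time_s: 2.5
tcp_pos: [0.4586, 0.0016, 0.1155]
eef_rot: [180.0, 0.1, 0.0]
contact_force: [-0.2, -0.3, -0.2]
gripper_width: 0.0397
gripper_force: 0.0
```

Request:
send_rows(
  newtons=15,
  steps=[
    {"dp": [0, 0, 0], "roll": 0, "jaw": 10},
    {"dp": [0, 0, 0], "roll": 0, "jaw": 10},
    {"dp": [0, 0, 0], "roll": 0, "jaw": 10},
    {"dp": [0, 0, -5], "roll": 0, "jaw": 10},
    {"dp": [0, 0, -15], "roll": 0, "jaw": 10},
  ],
)

```text
time_s: 3.12
tcp_pos: [0.4592, 0.0016, 0.132]
eef_rot: [180.0, 0.0, 0.0]
contact_force: [0.3, 0.4, -0.1]
gripper_width: 0.0173
gripper_force: 14.8
```

Request:
send_rows(
  steps=[
    {"dp": [0, 0, -20], "roll": 0, "jaw": 10},
    {"dp": [0, 0, -40], "roll": 0, "jaw": 10},
    {"dp": [10, -20, -55], "roll": 0, "jaw": 10},
    {"dp": [18, -55, -55], "roll": 0, "jaw": 10},
    {"dp": [24, -90, -55], "roll": 0, "jaw": 10},
  ],
)

```text
time_s: 3.75
tcp_pos: [0.4838, 0.0926, 0.1878]
eef_rot: [-180.0, -0.1, -0.0]
contact_force: [0.4, -0.1, -1.2]
gripper_width: 0.0173
gripper_force: 14.8
```

Request:
send_rows(
  steps=[
    {"dp": [5, -28, 5], "roll": 0, "jaw": 10},
    {"dp": [10, -56, 15], "roll": 0, "jaw": 10},
    {"dp": [14, -78, 30], "roll": 0, "jaw": 10},
    {"dp": [15, -84, 43], "roll": 0, "jaw": 10},
    {"dp": [15, -84, 45], "roll": 0, "jaw": 10},
  ],
)

```text
time_s: 4.38
tcp_pos: [0.4975, 0.1752, 0.1402]
eef_rot: [179.9, 0.1, 0.0]
contact_force: [-0.5, -0.6, -0.2]
gripper_width: 0.0176
gripper_force: 14.8
```

```bash
python3 -c "
from h import *
cap('w3')"
```

```text
[0.4975 0.1752 0.1402] [1.7991e+02 1.3000e-01 2.0000e-02] w 0.01763329011676007
cam [0.57829566 0.1761745  0.28500202] axis [-0.29769252 -0.00214197 -0.9546594 ] 284.777044686439
```

View pics/w3.png

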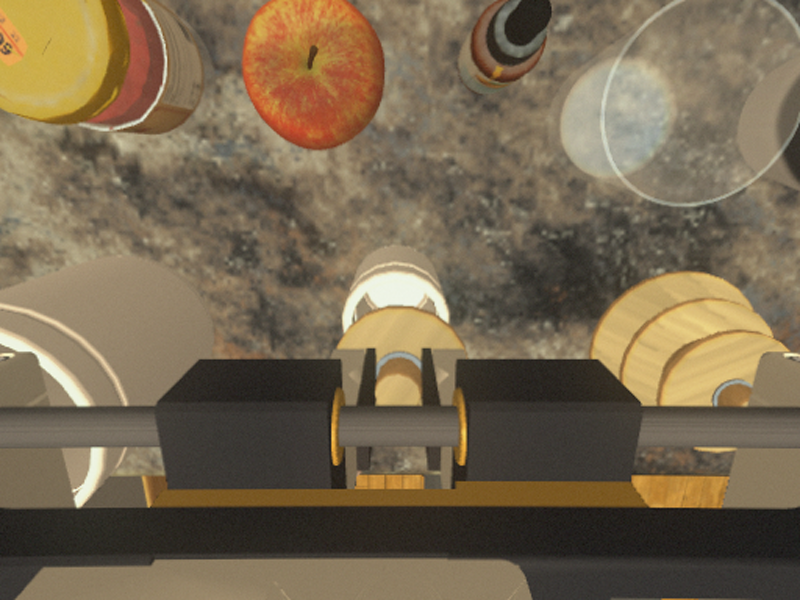

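The lid covers the mouth. The visible rim arc runs x 343–450 with its top at 273, and the lid disc runs x 333–466 with its top at 306.

```bash
python3 -c "
from h import *
c=np.load('w3.npz')
for n,h,R,b in (('S',.08,.027,(343,450,273,None)),('lid',.1252,.028,(333,466,306,None))): print(n,fit(c,h,R,[None if v is None else (v+.5)*.64-.5 for v in b]))
"
```

```text
S (array([0.49787234, 0.17660966]), array([-0.80031675,  0.80125454,  0.05803712]))
lid (array([0.49561693, 0.17533619]), array([-2.53017642,  2.53351433,  0.23684754]))
```

Request:
send_rows(
  steps=[
    {"dp": [1, -1, 8], "roll": 0, "jaw": 10},
    {"dp": [1, -1, 16], "roll": 0, "jaw": 10},
    {"dp": [1, -1, 23], "roll": 0, "jaw": 10},
    {"dp": [1, -1, 30], "roll": 0, "jaw": 10},
    {"dp": [1, -1, 34], "roll": 0, "jaw": 10},
  ],
)

```text
time_s: 5.05
tcp_pos: [0.4992, 0.1765, 0.107]
eef_rot: [180.0, 0.0, 0.0]
contact_force: [0.2, -0.2, 0.8]
gripper_width: 0.0174
gripper_force: 14.8
```

Request:
send_rows(
  steps=[
    {"dp": [0, 0, 1], "roll": 0, "jaw": 10},
    {"dp": [0, 0, 2], "roll": 0, "jaw": 10},
    {"dp": [0, 0, 3], "roll": 0, "jaw": 10},
    {"dp": [0, 0, 3], "roll": 0, "jaw": 10},
  ],
)

```text
time_s: 5.55
tcp_pos: [0.4996, 0.1768, 0.105]
eef_rot: [-180.0, -0.0, 0.0]
contact_force: [0.1, -1.3, 4.1]
gripper_width: 0.0174
gripper_force: 14.8
```

Request:
send_rows(
  steps=[
    {"dp": [0, 1, 0], "roll": 0, "jaw": 10},
    {"dp": [-1, 2, 0], "roll": 0, "jaw": 10},
    {"dp": [-1, 2, 1], "roll": 0, "jaw": 10},
    {"dp": [-1, 2, 1], "roll": 0, "jaw": 10},
  ],
)

```text
time_s: 6.05
tcp_pos: [0.4993, 0.1754, 0.1041]
eef_rot: [-179.9, -0.1, 0.0]
contact_force: [2.4, 1.5, 4.8]
gripper_width: 0.0171
gripper_force: 14.9
```

Request:
send_rows(
  steps=[
    {"dp": [0, 0, -1], "roll": 0, "jaw": 25},
    {"dp": [0, 0, -1], "roll": 0, "jaw": 35},
    {"dp": [0, 0, -1], "roll": 0, "jaw": 45},
    {"dp": [0, 0, -20], "roll": 0, "jaw": 45},
    {"dp": [0, 0, -50], "roll": 0, "jaw": 45},
  ],
)

```text
time_s: 6.68
tcp_pos: [0.4974, 0.174, 0.1529]
eef_rot: [179.9, 0.2, -0.0]
contact_force: [0.3, -0.2, 0.7]
gripper_width: 0.0391
gripper_force: 0.0
```

Request:
send_rows(
  steps=[
    {"dp": [-15, 40, -40], "roll": 0, "jaw": 45},
    {"dp": [-30, 90, -55], "roll": 0, "jaw": 45},
    {"dp": [-40, 130, -55], "roll": 0, "jaw": 45},
    {"dp": [-40, 150, -45], "roll": 0, "jaw": 45},
    {"dp": [-40, 150, -45], "roll": 0, "jaw": 45},
  ],
)

```text
time_s: 7.3
tcp_pos: [0.4574, 0.0233, 0.198]
eef_rot: [180.0, 0.1, -0.1]
contact_force: [0.3, 0.2, 0.9]
gripper_width: 0.0394
gripper_force: 0.0
```

```bash
python3 -c "
from h import *
cap('w4')"
```

```text
[0.4574 0.0233 0.198 ] [ 1.7998e+02  8.0000e-02 -1.1000e-01] w 0.039393537748333006
cam [0.53802962 0.02394256 0.34281485] axis [-2.96959017e-01 -2.90896993e-04 -9.54890181e-01] 284.777044686439
```

View pics/w4.png

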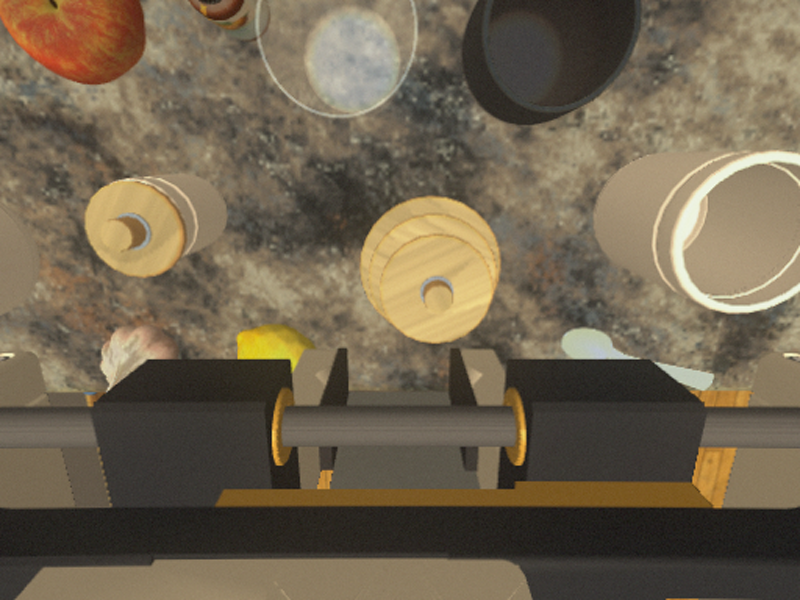

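The small lid sits on its canister and looks level, spanning x 85–186, y 179–278. The medium disc on the pile spans x 377–496, y 233–343, with its knob at (438,294).

```bash
python3 -c "
from h import *
c=np.load('w4.npz')
for n,h,R,b in (('knobM',.091,.009,(423,454,278,311)),('lidM',.075,.036,(377,497,233,343)),('lidS on',.087,.028,(85,186,179,278)),('lidXL',.025,.052,(361,500,196,None)),('L',.11,.043,(671,None,151,313))): print(n,fit(c,h,R,[None if v is None else (v+.5)*.64-.5 for v in b]))
"
```

```text
knobM (array([4.59394438e-01, 6.41204363e-05]), array([ 0.19833786, -0.19800875,  1.25545613, -1.31167697]))
lidM (array([ 4.57433318e-01, -3.91323478e-04]), array([ 1.69015142, -1.68255534, -0.03957465, -0.09963678]))
lidS on (array([0.49727323, 0.17406067]), array([ 0.15015523, -0.15548508,  0.36341458, -0.4265371 ]))
lidXL (array([4.58961076e-01, 2.53675123e-04]), array([-0.90257648,  0.89947708,  0.08027641]))
L (array([ 0.49654053, -0.16279478]), array([-0.00680211, -0.68167837,  0.85409666]))
```

Request:
send_rows(
  steps=[
    {"dp": [1, 12, 30], "roll": 0, "jaw": 45},
    {"dp": [1, 23, 60], "roll": 0, "jaw": 45},
    {"dp": [1, 23, 85], "roll": 0, "jaw": 45},
    {"dp": [1, 23, 100], "roll": 0, "jaw": 45},
    {"dp": [1, 23, 106], "roll": 0, "jaw": 45},
  ],
)

```text
time_s: 7.98
tcp_pos: [0.4592, 0.0022, 0.0918]
eef_rot: [180.0, 0.1, 0.1]
contact_force: [-0.0, 0.4, 0.7]
gripper_width: 0.0393
gripper_force: 0.0
```

Request:
send_rows(
  steps=[
    {"dp": [0, 0, 0], "roll": 0, "jaw": 45},
    {"dp": [0, 0, 0], "roll": 0, "jaw": 10},
    {"dp": [0, 0, 0], "roll": 0, "jaw": 10},
    {"dp": [0, 0, 0], "roll": 0, "jaw": 10},
    {"dp": [0, 0, 0], "roll": 0, "jaw": 10},
  ],
)

```text
time_s: 8.6
tcp_pos: [0.4597, 0.0018, 0.0929]
eef_rot: [-180.0, -0.0, 0.0]
contact_force: [0.2, 1.0, 1.0]
gripper_width: 0.0169
gripper_force: 15.0
```

Request:
send_rows(
  steps=[
    {"dp": [0, 0, -10], "roll": 0, "jaw": 10},
    {"dp": [0, 0, -30], "roll": 0, "jaw": 10},
    {"dp": [0, 0, -60], "roll": 0, "jaw": 10},
    {"dp": [0, 0, -95], "roll": 0, "jaw": 10},
    {"dp": [0, 20, -120], "roll": 0, "jaw": 10},
  ],
)

```text
time_s: 9.22
tcp_pos: [0.4597, -0.018, 0.2148]
eef_rot: [-180.0, -0.1, 0.1]
contact_force: [0.5, 1.1, -1.6]
gripper_width: 0.0171
gripper_force: 15.0
```

Request:
send_rows(
  steps=[
    {"dp": [0, 40, -5], "roll": 0, "jaw": 10},
    {"dp": [0, 90, -5], "roll": 0, "jaw": 10},
    {"dp": [0, 145, -5], "roll": 0, "jaw": 10},
    {"dp": [0, 200, -5], "roll": 0, "jaw": 10},
    {"dp": [0, 235, -5], "roll": 0, "jaw": 10},
  ],
)

```text
time_s: 9.85
tcp_pos: [0.4588, -0.2555, 0.2181]
eef_rot: [180.0, 0.0, -0.1]
contact_force: [0.3, 0.4, -1.0]
gripper_width: 0.0172
gripper_force: 15.0
```

```bash
python3 -c "
from h import *
cap('w5')"
```

```text
[ 0.4588 -0.2555  0.2181] [ 1.8e+02  0.0e+00 -7.0e-02] w 0.017237810310602796
cam [ 0.53925379 -0.25489051  0.36299515] axis [-2.95672243e-01 -2.31487238e-04 -9.55289417e-01] 284.777044686439
```

View pics/w5.png

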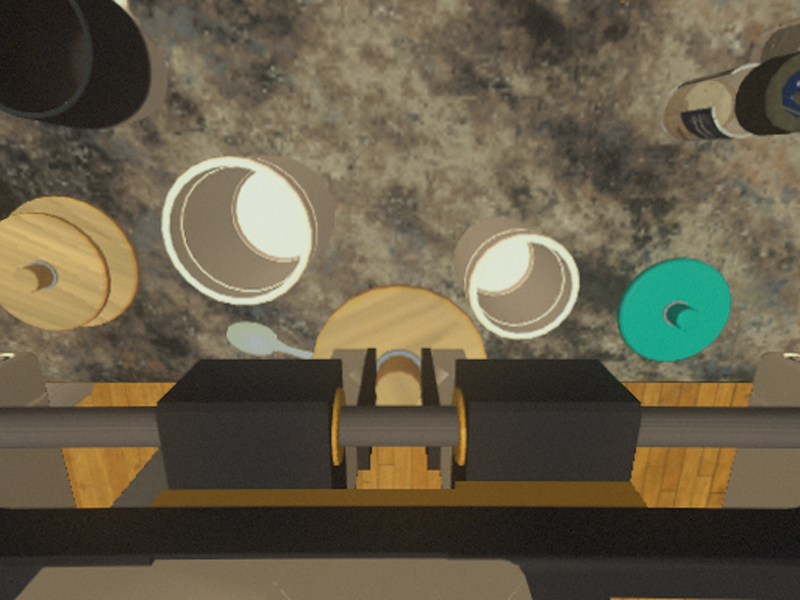

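The medium rim spans x 466–579, y 229–339. The large rim spans x 162–314, y 156–306.

```bash
python3 -c "
from h import *
c=np.load('w5.npz')
for n,h,R,b in (('M',.095,.035,(466,579,229,339)),('L',.11,.043,(162,314,156,306)),('lid held',.2031,.036,(313,487,285,None))): print(n,fit(c,h,R,[None if v is None else (v+.5)*.64-.5 for v in b]))
"
```

```text
M (array([ 0.46160492, -0.33254964]), array([ 0.15411985, -0.1507987 ,  0.71176011, -0.83908496]))
L (array([ 0.49646425, -0.16394331]), array([-0.19360123,  0.19911494, -0.1572088 ,  0.21554033]))
lid held (array([ 0.45718277, -0.25554589]), array([-2.40229128,  2.40284786,  0.28035907]))
```

Request:
send_rows(
  steps=[
    {"dp": [0, 25, 0], "roll": 0, "jaw": 10},
    {"dp": [1, 55, 5], "roll": 0, "jaw": 10},
    {"dp": [1, 74, 20], "roll": 0, "jaw": 10},
    {"dp": [1, 78, 45], "roll": 0, "jaw": 10},
    {"dp": [1, 78, 60], "roll": 0, "jaw": 10},
  ],
)

```text
time_s: 10.52
tcp_pos: [0.4594, -0.3312, 0.1557]
eef_rot: [-179.9, 0.1, -0.0]
contact_force: [0.0, 0.5, -0.8]
gripper_width: 0.0171
gripper_force: 15.0
```

Request:
send_rows(
  steps=[
    {"dp": [0, 0, 8], "roll": 0, "jaw": 10},
    {"dp": [0, 0, 16], "roll": 0, "jaw": 10},
    {"dp": [0, 0, 24], "roll": 0, "jaw": 10},
    {"dp": [0, 0, 31], "roll": 0, "jaw": 10},
    {"dp": [0, 0, 35], "roll": 0, "jaw": 10},
  ],
)

```text
time_s: 11.15
tcp_pos: [0.4604, -0.3312, 0.1222]
eef_rot: [-180.0, 0.0, 0.0]
contact_force: [-0.2, -0.6, -1.2]
gripper_width: 0.0172
gripper_force: 15.0
```

Request:
send_rows(
  steps=[
    {"dp": [0, 1, 0], "roll": 0, "jaw": 10},
    {"dp": [0, 2, 1], "roll": 0, "jaw": 10},
    {"dp": [0, 2, 2], "roll": 0, "jaw": 10},
    {"dp": [0, 2, 3], "roll": 0, "jaw": 10},
    {"dp": [0, 2, 3], "roll": 0, "jaw": 10},
  ],
)

```text
time_s: 11.78
tcp_pos: [0.4607, -0.3338, 0.1204]
eef_rot: [179.9, -0.1, 0.0]
contact_force: [-1.4, -1.3, 4.9]
gripper_width: 0.0174
gripper_force: 15.0
```

Request:
send_rows(
  steps=[
    {"dp": [0, 0, -1], "roll": 0, "jaw": 25},
    {"dp": [0, 0, -1], "roll": 0, "jaw": 35},
    {"dp": [0, 0, -1], "roll": 0, "jaw": 45},
    {"dp": [0, 0, -20], "roll": 0, "jaw": 45},
    {"dp": [0, 0, -60], "roll": 0, "jaw": 45},
  ],
)

```text
time_s: 12.4
tcp_pos: [0.4592, -0.3327, 0.1783]
eef_rot: [-179.9, 0.2, 0.0]
contact_force: [0.9, -0.2, 0.4]
gripper_width: 0.0394
gripper_force: 0.0
```

Request:
send_rows(
  steps=[
    {"dp": [0, -50, -20], "roll": 0, "jaw": 45},
    {"dp": [0, -110, -20], "roll": 0, "jaw": 45},
    {"dp": [0, -170, -20], "roll": 0, "jaw": 45},
    {"dp": [0, -230, -20], "roll": 0, "jaw": 45},
    {"dp": [0, -265, -20], "roll": 0, "jaw": 45},
  ],
)

```text
time_s: 13.02
tcp_pos: [0.4601, -0.066, 0.1998]
eef_rot: [-180.0, -0.0, 0.1]
contact_force: [0.2, 0.7, 0.3]
gripper_width: 0.0395
gripper_force: 0.0
```

```bash
python3 -c "
from h import *
cap('w6')"
```

```text
[ 0.4601 -0.066   0.1998] [-1.7998e+02 -4.0000e-02  1.1000e-01] w 0.039469794549509156
cam [ 0.54040498 -0.06518759  0.34476008] axis [-2.95009685e-01 -6.66158111e-04 -9.55494030e-01] 284.777044686439
```

View pics/w6.png

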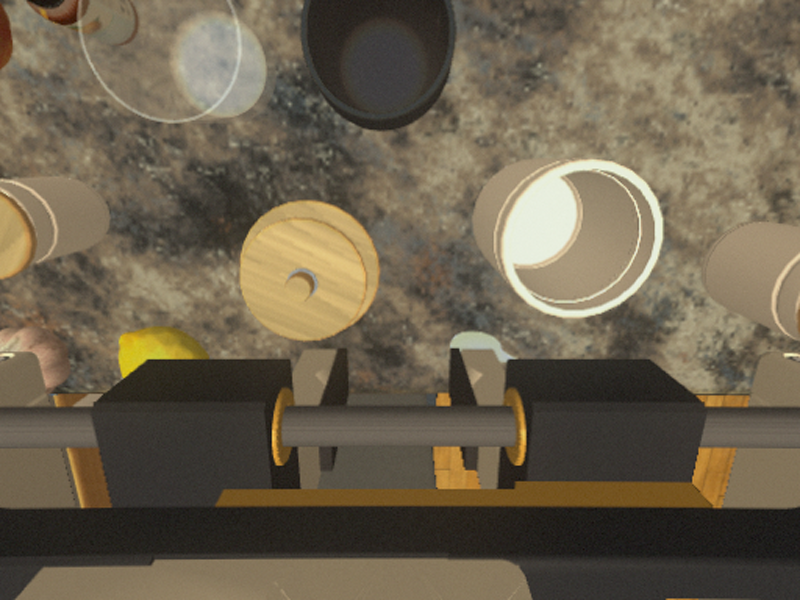

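The large lid spans x 240–367, y 217–341 at z 50 mm, with its knob at (299,286). The large canister's rim spans x 499–663, y 159–318.

```bash
python3 -c "
from h import *
c=np.load('w6.npz')
for n,h,R,b in (('L',.11,.043,(499,663,159,318)),('lidL',.05,.044,(240,367,217,341)),('knobL',.066,.009,(286,313,270,302)),('lidXL',.025,.052,(None,380,200,None))): print(n,fit(c,h,R,[None if v is None else (v+.5)*.64-.5 for v in b]))
"
```

```text
L (array([ 0.49657589, -0.16199051]), array([-0.03926602,  0.0358134 , -0.47079423,  0.59068825]))
lidL (array([ 4.58270401e-01, -4.30402968e-04]), array([-0.5490206 ,  0.55553871,  0.09546028, -0.05979369]))
knobL (array([ 0.45974601, -0.00098997]), array([-0.23511545,  0.23498334,  1.71357084, -1.77311159]))
lidXL (array([4.59048865e-01, 2.02993143e-04]), array([ 0.00000000e+00, -2.84217094e-14]))
```

Request:
send_rows(
  steps=[
    {"dp": [-1, -30, 20], "roll": 0, "jaw": 45},
    {"dp": [-1, -60, 45], "roll": 0, "jaw": 45},
    {"dp": [-1, -66, 80], "roll": 0, "jaw": 45},
    {"dp": [-1, -66, 110], "roll": 0, "jaw": 45},
    {"dp": [-1, -66, 125], "roll": 0, "jaw": 45},
  ],
)

```text
time_s: 13.7
tcp_pos: [0.4584, -0.0024, 0.0729]
eef_rot: [180.0, 0.1, 0.0]
contact_force: [-0.6, -0.9, -0.3]
gripper_width: 0.0392
gripper_force: 0.0
```

Request:
send_rows(
  steps=[
    {"dp": [0, 0, 7], "roll": 0, "jaw": 45},
    {"dp": [0, 0, 7], "roll": 0, "jaw": 10},
    {"dp": [0, 0, 7], "roll": 0, "jaw": 10},
    {"dp": [0, 0, 7], "roll": 0, "jaw": 10},
    {"dp": [0, 0, 7], "roll": 0, "jaw": 10},
  ],
)

```text
time_s: 14.32
tcp_pos: [0.4598, -0.0022, 0.0682]
eef_rot: [-180.0, -0.1, 0.0]
contact_force: [0.1, 0.6, 1.5]
gripper_width: 0.0174
gripper_force: 15.0
```

Request:
send_rows(
  steps=[
    {"dp": [0, 0, -10], "roll": 0, "jaw": 10},
    {"dp": [0, 0, -30], "roll": 0, "jaw": 10},
    {"dp": [0, 0, -60], "roll": 0, "jaw": 10},
    {"dp": [0, 0, -95], "roll": 0, "jaw": 10},
    {"dp": [5, 20, -125], "roll": 0, "jaw": 10},
  ],
)

```text
time_s: 14.95
tcp_pos: [0.4642, -0.022, 0.1947]
eef_rot: [-180.0, -0.1, 0.1]
contact_force: [1.5, 1.1, -0.4]
gripper_width: 0.0171
gripper_force: 15.0
```

Request:
send_rows(
  steps=[
    {"dp": [8, 30, -8], "roll": 0, "jaw": 10},
    {"dp": [18, 70, -5], "roll": 0, "jaw": 10},
    {"dp": [27, 110, 0], "roll": 0, "jaw": 10},
    {"dp": [32, 135, 0], "roll": 0, "jaw": 10},
    {"dp": [32, 141, 8], "roll": 0, "jaw": 10},
  ],
)

```text
time_s: 15.58
tcp_pos: [0.4966, -0.1646, 0.185]
eef_rot: [180.0, -0.0, -0.1]
contact_force: [0.2, -0.1, -0.7]
gripper_width: 0.0173
gripper_force: 15.0
```

Request:
send_rows(
  steps=[
    {"dp": [0, -1, 12], "roll": 0, "jaw": 10},
    {"dp": [0, -1, 24], "roll": 0, "jaw": 10},
    {"dp": [0, -1, 34], "roll": 0, "jaw": 10},
    {"dp": [0, -1, 42], "roll": 0, "jaw": 10},
    {"dp": [0, -1, 46], "roll": 0, "jaw": 10},
  ],
)

```text
time_s: 16.2
tcp_pos: [0.4962, -0.1621, 0.138]
eef_rot: [180.0, 0.0, 0.0]
contact_force: [-0.3, 0.5, -0.7]
gripper_width: 0.0173
gripper_force: 15.0
```

Request:
send_rows(
  steps=[
    {"dp": [0, 0, 1], "roll": 0, "jaw": 10},
    {"dp": [0, 0, 2], "roll": 0, "jaw": 10},
    {"dp": [0, 0, 3], "roll": 0, "jaw": 10},
    {"dp": [0, 0, 4], "roll": 0, "jaw": 10},
    {"dp": [0, 0, 4], "roll": 0, "jaw": 10},
  ],
)

```text
time_s: 16.82
tcp_pos: [0.4967, -0.1624, 0.1356]
eef_rot: [180.0, -0.1, 0.0]
contact_force: [-2.5, 1.5, 7.0]
gripper_width: 0.017
gripper_force: 15.0
```

Request:
send_rows(
  steps=[
    {"dp": [0, 0, -1], "roll": 0, "jaw": 25},
    {"dp": [0, 0, -1], "roll": 0, "jaw": 35},
    {"dp": [0, 0, -1], "roll": 0, "jaw": 45},
    {"dp": [0, 0, -20], "roll": 0, "jaw": 45},
    {"dp": [0, 0, -60], "roll": 0, "jaw": 45},
  ],
)

```text
time_s: 17.45
tcp_pos: [0.4952, -0.1623, 0.1936]
eef_rot: [-180.0, 0.2, -0.0]
contact_force: [1.3, -0.1, 0.6]
gripper_width: 0.0395
gripper_force: 0.0
```

Request:
send_rows(
  steps=[
    {"dp": [-10, -45, 0], "roll": 0, "jaw": 45},
    {"dp": [-20, -100, 0], "roll": 0, "jaw": 45},
    {"dp": [-35, -145, 20], "roll": 0, "jaw": 45},
    {"dp": [-37, -162, 60], "roll": 0, "jaw": 45},
    {"dp": [-37, -162, 100], "roll": 0, "jaw": 45},
  ],
)

```text
time_s: 18.08
tcp_pos: [0.4596, 0.0012, 0.0941]
eef_rot: [-179.9, -0.1, 0.2]
contact_force: [1.0, 0.3, 0.1]
gripper_width: 0.0392
gripper_force: 0.0
```

```bash
python3 -c "
from h import *
cap('w7')"
```

```text
[0.4596 0.0012 0.0941] [-1.7995e+02 -1.1000e-01  1.5000e-01] w 0.039234975395639755
cam [0.53972087 0.00198025 0.23923709] axis [-2.93690799e-01 -4.18909689e-04 -9.55900381e-01] 284.777044686439
```

View pics/w7.png

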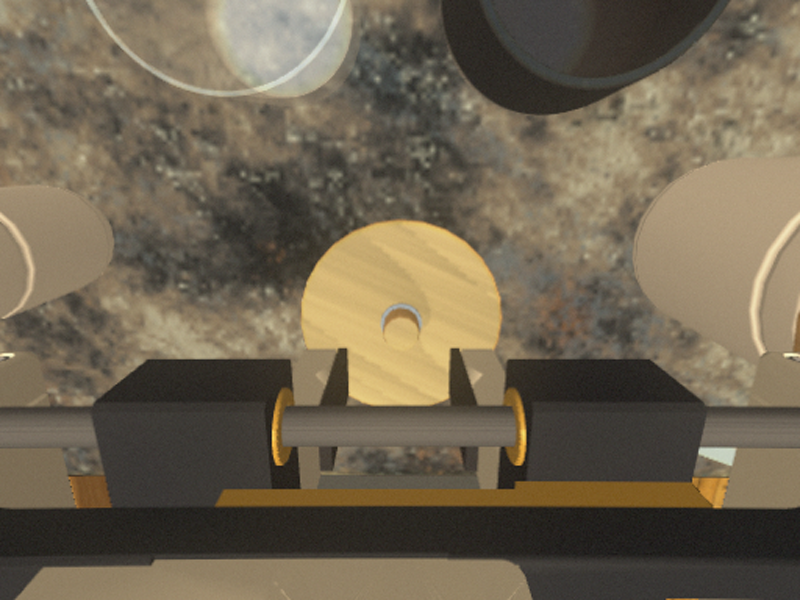

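The largest lid is alone, with its knob at (402,322), centred between the fingers. I'll descend and grip it.

Request:
send_rows(
  steps=[
    {"dp": [0, 0, 15], "roll": 0, "jaw": 45},
    {"dp": [0, 0, 30], "roll": 0, "jaw": 45},
    {"dp": [0, 0, 44], "roll": 0, "jaw": 45},
    {"dp": [0, 0, 51], "roll": 0, "jaw": 45},
    {"dp": [0, 0, 51], "roll": 0, "jaw": 25},
  ],
)

```text
time_s: 18.75
tcp_pos: [0.4593, -0.0005, 0.0436]
eef_rot: [180.0, 0.0, 0.0]
contact_force: [-0.6, 0.2, -0.2]
gripper_width: 0.0339
gripper_force: 0.0
```

Request:
send_rows(
  steps=[
    {"dp": [0, 0, 0], "roll": 0, "jaw": 10},
    {"dp": [0, 0, 0], "roll": 0, "jaw": 10},
    {"dp": [0, 0, 0], "roll": 0, "jaw": 10},
    {"dp": [0, 0, 0], "roll": 0, "jaw": 10},
    {"dp": [0, 0, 0], "roll": 0, "jaw": 10},
  ],
)

```text
time_s: 19.38
tcp_pos: [0.4597, -0.0002, 0.0439]
eef_rot: [-180.0, -0.0, 0.0]
contact_force: [0.8, -0.0, 5.1]
gripper_width: 0.0175
gripper_force: 15.0
```

Request:
send_rows(
  steps=[
    {"dp": [0, 0, -10], "roll": 0, "jaw": 10},
    {"dp": [0, 0, -30], "roll": 0, "jaw": 10},
    {"dp": [0, 0, -65], "roll": 0, "jaw": 10},
    {"dp": [0, 0, -105], "roll": 0, "jaw": 10},
    {"dp": [0, 0, -150], "roll": 0, "jaw": 10},
  ],
)

```text
time_s: 20.0
tcp_pos: [0.4585, -0.0005, 0.1949]
eef_rot: [180.0, 0.1, 0.0]
contact_force: [1.0, -0.3, -1.4]
gripper_width: 0.0172
gripper_force: 15.0
```

Request:
send_rows(
  steps=[
    {"dp": [0, -25, -25], "roll": 0, "jaw": 10},
    {"dp": [0, -70, -40], "roll": 0, "jaw": 10},
    {"dp": [0, -125, -40], "roll": 0, "jaw": 10},
    {"dp": [0, -180, -40], "roll": 0, "jaw": 10},
    {"dp": [0, -220, -40], "roll": 0, "jaw": 10},
  ],
)

```text
time_s: 20.62
tcp_pos: [0.4586, 0.2216, 0.234]
eef_rot: [-180.0, 0.0, 0.1]
contact_force: [0.6, -0.6, -0.4]
gripper_width: 0.0173
gripper_force: 15.0
```

```bash
python3 -c "
from h import *
cap('w8')"
```

```text
[0.4586 0.2216 0.234 ] [-1.7998e+02  1.0000e-02  7.0000e-02] w 0.01733436864384979
cam [0.53905364 0.22236021 0.37888033] axis [-2.95847214e-01 -5.38657949e-04 -9.55235121e-01] 284.777044686439
```

View pics/w8.png

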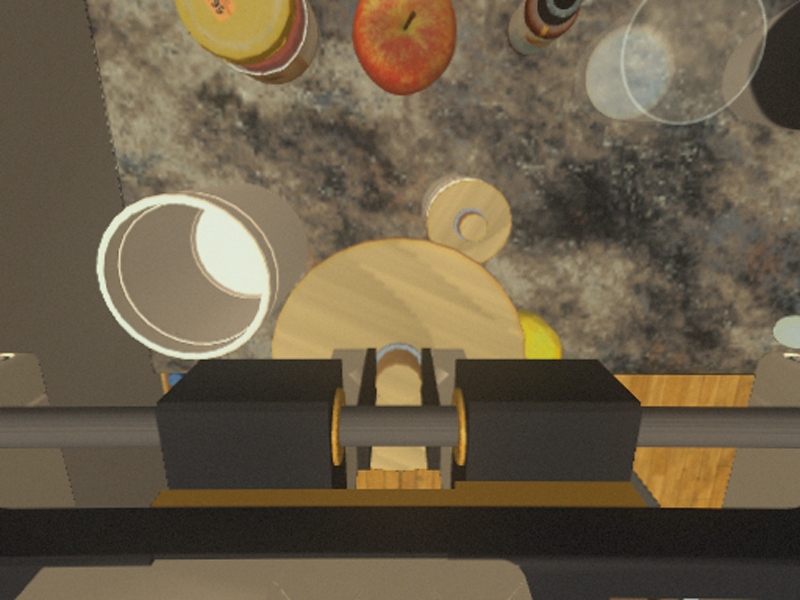

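The XL rim spans x 97–276, y 194–359.

```bash
python3 -c "
from h import *
c=np.load('w8.npz')
for n,h,R,b in (('XL',.125,.051,(97,276,194,359)),('XLb',.125,.051,(97,None,194,359)),('Slid',.087,.028,(427,512,177,263)),('held',.2155,.052,(273,524,237,None))): print(n,fit(c,h,R,[None if v is None else (v+.5)*.64-.5 for v in b]))
"
```

```text
XL (array([0.46819381, 0.34654462]), array([ 0.85511573, -0.88036124, -0.70899436,  0.77442761]))
XLb (array([0.46814298, 0.34731553]), array([ 0.00414491, -0.65312404,  0.82303679]))
Slid (array([0.49853029, 0.17583744]), array([-0.30840792,  0.3065537 , -0.06038037,  0.08675861]))
held (array([0.4583534 , 0.22216972]), array([-2.4056787,  2.4067331,  0.3785969]))
```

Request:
send_rows(
  steps=[
    {"dp": [3, -30, 0], "roll": 0, "jaw": 10},
    {"dp": [6, -70, 0], "roll": 0, "jaw": 10},
    {"dp": [9, -108, 5], "roll": 0, "jaw": 10},
    {"dp": [9, -124, 20], "roll": 0, "jaw": 10},
    {"dp": [9, -124, 35], "roll": 0, "jaw": 10},
  ],
)

```text
time_s: 21.3
tcp_pos: [0.4679, 0.3443, 0.1972]
eef_rot: [180.0, 0.1, 0.0]
contact_force: [0.5, -0.5, -1.5]
gripper_width: 0.017
gripper_force: 15.0
```

Request:
send_rows(
  steps=[
    {"dp": [0, 0, 10], "roll": 0, "jaw": 10},
    {"dp": [0, 0, 20], "roll": 0, "jaw": 10},
    {"dp": [0, 0, 29], "roll": 0, "jaw": 10},
    {"dp": [0, 0, 37], "roll": 0, "jaw": 10},
    {"dp": [0, 0, 43], "roll": 0, "jaw": 10},
  ],
)

```text
time_s: 21.92
tcp_pos: [0.4688, 0.3443, 0.1557]
eef_rot: [-179.9, -0.1, 0.0]
contact_force: [0.2, 2.5, 1.7]
gripper_width: 0.0171
gripper_force: 15.0
```

Request:
send_rows(
  steps=[
    {"dp": [0, -1, 0], "roll": 0, "jaw": 10},
    {"dp": [0, -2, 0], "roll": 0, "jaw": 10},
    {"dp": [0, -2, 1], "roll": 0, "jaw": 10},
    {"dp": [0, -2, 2], "roll": 0, "jaw": 10},
    {"dp": [0, -2, 3], "roll": 0, "jaw": 10},
  ],
)

```text
time_s: 22.55
tcp_pos: [0.4683, 0.3457, 0.1526]
eef_rot: [-180.0, -0.0, 0.0]
contact_force: [0.5, 0.1, -0.2]
gripper_width: 0.0175
gripper_force: 15.0
```

Request:
send_rows(
  steps=[
    {"dp": [0, 0, 1], "roll": 0, "jaw": 10},
    {"dp": [0, 0, 2], "roll": 0, "jaw": 10},
    {"dp": [0, 0, 2], "roll": 0, "jaw": 10},
    {"dp": [0, 0, 2], "roll": 0, "jaw": 10},
  ],
)

```text
time_s: 23.05
tcp_pos: [0.4684, 0.3458, 0.1512]
eef_rot: [-180.0, -0.0, 0.0]
contact_force: [-2.0, 0.6, 5.8]
gripper_width: 0.0173
gripper_force: 15.0
```

Contact came at the expected home height of 0.151. I'll release, retreat and check.

Request:
send_rows(
  steps=[
    {"dp": [0, 0, -1], "roll": 0, "jaw": 25},
    {"dp": [0, 0, -1], "roll": 0, "jaw": 35},
    {"dp": [0, 0, -1], "roll": 0, "jaw": 45},
    {"dp": [0, 0, -20], "roll": 0, "jaw": 45},
    {"dp": [0, 0, -60], "roll": 0, "jaw": 45},
  ],
)

```text
time_s: 23.68
tcp_pos: [0.4675, 0.3447, 0.2093]
eef_rot: [179.8, 0.2, -0.0]
contact_force: [0.9, 1.3, 0.2]
gripper_width: 0.0394
gripper_force: 0.0
```

Request:
send_rows(
  steps=[
    {"dp": [-20, -40, -20], "roll": 0, "jaw": 45},
    {"dp": [-45, -90, -30], "roll": 0, "jaw": 45},
    {"dp": [-80, -140, -30], "roll": 0, "jaw": 45},
    {"dp": [-115, -190, -30], "roll": 0, "jaw": 45},
    {"dp": [-130, -210, -30], "roll": 0, "jaw": 45},
  ],
)

```text
time_s: 24.3
tcp_pos: [0.3362, 0.5579, 0.2399]
eef_rot: [180.0, 0.0, 0.1]
contact_force: [1.0, -0.2, 0.4]
gripper_width: 0.0392
gripper_force: 0.0
```

```bash
python3 - <<'E'
from plant import r
import cv2,numpy as np
a=r.capture('scene')['image'][145:265,145:345];b=r.capture('side')['image'][155:245,110:360]
A=cv2.resize(a,(600,360),interpolation=cv2.INTER_CUBIC);B=cv2.resize(b,(600,216),interpolation=cv2.INTER_CUBIC)
cv2.imwrite('pics/final.png',np.vstack([A,B]))
E
```

```text
(no output)
```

View pics/final.png

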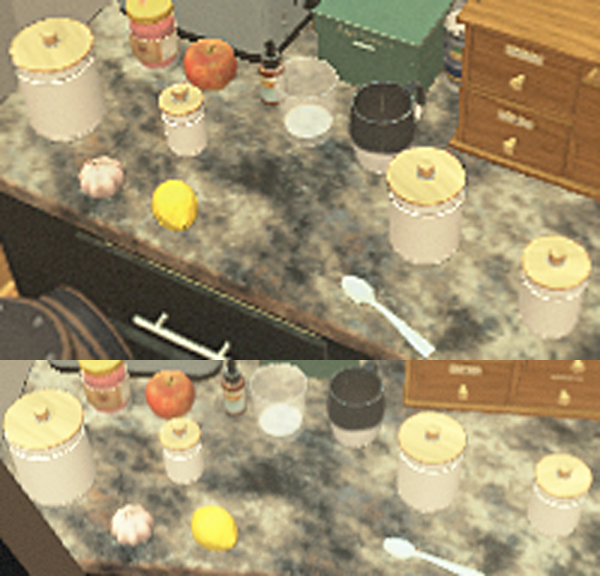

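All four lids sit level on their canisters: XL (52,45), small (181,100), large (425,175) and medium (556,263). The glass and mug haven't moved.

```bash
python3 -c "
from plant import r
print(r.close_job())"
```

```text
the job is handed in; nothing more can be done
None
```

The job is handed in at about 24 s: each of the four lids sits flat and home on its own canister, and the canisters, glass and mug stand where they were.

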